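# Uncouple the cart tongue from the tow ball and hold it up

## Robot

A 6-joint arm with a two-finger parallel gripper is mounted at the origin on the work surface. World frame = base frame: x ahead of the robot, y to its left, z up, the work surface at z = 0. Lengths are in m, angles in rad, forces in N, time in s.
With the tool pointing down it reaches from about 0.35 to 0.775 m from the base axis. Payload 7.3 kg.
Tool frame: the origin (TCP) lies at the very end of the fingers, on their centre line; the grasp point (between the pads) lies 19 mm behind it (robot.hold_point_z is the distance from the TCP to the grasp point, in m); z points along the fingers, y is the direction in which the jaws open and shut (so a half turn about z gives the same grasp; the last joint's range is limited). The gripper opens to 92 mm and grips with 3 to 60 N. Pads are 19 mm wide; open, the fingers measure 130 mm over their backs; the gripper's body (75 mm by 190 mm) begins 47 mm behind the grasp point.
Start: joints at [1.145, 0.342, 1.524, -0, 1.275, -0.146], TCP at [0.145, 0.505, 0.227] pointing down, gripper open.
Joint ranges: [-2.53, 2.53], [-0.77, 2.02], [0.04, 2.7], [-1, 4.14], [0.28, 2.66], [-3.11, 3.11]. Speed limits (rad/s): [2.57, 2.57, 3.14, 3.14, 3.14, 3.14].

## Interface

Orientations are given as [roll, pitch, yaw] about the fixed x, y, z axes, in that order (R = Rz(yaw) Ry(pitch) Rx(roll)).
In Python, from cell import monitor, viewer, robot gives the robot as it stands.
- The arm moves only by the tool move_arm, never from a script. Its argument "deltas" is a list of rows, each an object of numbers: "x", "y", "z": the shift along the tool's x, y, z in m; "wx", "wy", "wz": the turn, a rotation vector about the tool's x, y, z in degrees; "hand": the opening, from 0 (shut) to 1 (fully open). In form: [{"x": .., "y": .., "z": .., "wx": .., "wy": .., "wz": .., "hand": ..}, ...]. A call has 1 to 8 rows; each row is the pose to reach, as a shift and turn from the pose commanded when the call began, along the tool's axes at that moment; what a row does not reach only later rows make up. A row lasts 1/8 s, in which the tool goes at most 62.5 mm and 10.7 degrees, less where a joint would pass 70% of its speed; a pose out of reach is approached as far as the arm can. A call with a gripper value outside its range is refused whole. The fingers move at their own pace and stop on an object; "grip_force" is the grip in N (left out, the last holds). Time passes only in rows, so rows that repeat a pose let the fingers close. It gives the time, the measured TCP pose, the force and the opening at its end, in the units of the state.
- monitor.observe(): the state, without advancing time (a new reading comes with each control period).
- viewer.read_camera(name): name is "scene" or "top" or "wrist"; returns the picture (384x512x3 uint8, red, green, blue); there is no depth.
- viewer.camera_params(name): a dict with "camera_matrix" (3x3 intrinsics, pixels), "R" (3x3) and "t" (3): a world point X has camera coordinates R X + t. Camera axes: x right, y down, z forward; pixel columns grow to the right and rows downward; lengths in m; the calibration is good to about 2 mm. A picture is of the moment at which its call begins: read the wrist's pose just before it. camera_params takes no time and is no camera call; for the wrist camera it gives the pose at the moment of the call.
- robot.hand_in(): hands the job in, once; it reports no verdict.
The state is a dict: "time": time; "qpos": joint angles; "qvel": joint speeds; "joint_efforts": joint torques, N m; "tool_pos": TCP position; "tool_rot": TCP orientation; "contact_force": force on the tool from outside, world axes, zero at the start; "torque": the same for the moment, N m; "opening": finger opening in m.
Only numpy, scipy, OpenCV 4.12 (cv2) and the standard library are available. Lean on these libraries where they do the work, as an engineer would, in place of code of your own. Each camera call takes 0.05 s, during which the arm holds its last target. There are 200 camera calls.

## Task

Turn the black lock knob on top of the cart tongue clockwise until it clicks past its detent, which frees the hitch latch. Then pull the latch handle sideways, away from the coupler, against its spring, lift the tongue's coupler off the tow ball and finish while still holding it still in the air, raised about 10 cm. Leave the wrench, the cut plates and the grey can where they are.

Things in the scene. Friction and masses are not known exactly. Their poses are not given: they have to be found in the camera images.
- rig: Fixed aluminium base plate, 380 x 150 x 10 mm, carrying tow ball and hinge bracket. Origin on the table right below the ball; x runs along the plate from ball to hinge (250 mm away), y to the side where the latch handle sticks out, z up. Plate: x -70 to 310, y -75 to 75 mm. Steel ball 40 mm in diameter, centre 60 mm above the table. The rig stands anywhere, turned either way.
- hinge_axis (a point): Centre of the tongue's hinge pin at the far end of the rig: 250 mm from the ball in the rig's x, 70 mm above the table. The tongue turns about the rig's y axis through this point.
- tongue (a joint): Hinge angle of the tongue, rad, positive with the coupler end raised: 0 = level, seated on the ball; stop at 0.75; 0.4 raises the coupler about 100 mm. While the latch is home the pawl stops it at about 0.01. The hinge is nearly free: left alone the tongue falls back. Tongue with fittings weighs 0.7 to 1.3 kg; 3 to 7 N lifts it at the coupler.
- coupler_center (a point): Middle of the dark steel coupler box (68 x 64 mm, from 52 to 88 mm above the table) at the ball end of the tongue; 70 mm above the table when seated, over the rig's origin. The grey tongue behind it is 40 mm wide, its top 88 mm above the table. Axes: those of the rig, tipping with the tongue.
- latch_grip (a point): Latch handle: upright black round post, 18 mm in diameter, 80 mm from the tongue's middle line in the rig's y, 39 mm clear of the coupler. Point on its axis, 78 mm above the table; post from 36 mm below (flat bar that slides with it) to 24 mm above. Rig's axes, tipping with the tongue. Latch slides outwards along +y; it rides on the tongue, which can be lifted by this post.
- latch (a joint): How far the latch is pulled out, m: 0 = home (pawl under the ball), stop at 0.022. The spring pulls back with 4 N at 0, 13 N at the stop, so it must be held out. The pawl clears the ball from about 0.010 (under the ball it blocks lifting); pull to about 0.018 to be safe. It cannot be pulled beyond about 0.006 while the knob is locked.
- lock_grip (a point): Lock knob: black bar grip 46 mm long, 12 mm wide on a 44 mm disc, on the tongue's middle line 70 mm from the ball towards the hinge. Point on its upright axis, 122.5 mm above the table; bar top 9.5 mm above it, disc 21.5 mm below. x along the bar, to the end with the flat steel stop arm (40 mm long, at disc level), y across, z up. At joint 0, x is 1.92 rad anticlockwise of the rig's x.
- lock_knob (a joint): Angle of the lock knob, rad, growing clockwise seen from above: 0 to 0.15 = locked, stop at 1.3. A sprung plunger resists from about 0.3 to its peak at 0.6 (up to about 0.3 N m), then the knob clicks through; unlocked beyond 0.8, where the stop arm no longer blocks the latch and the knob stays as left.
- wrench_grip (a point): A steel wrench, 200 mm long, lying loose beside the rig; point in the middle of its handle. Leave alone.
- cut_plates_center (a point): A loose stack of cut aluminium plates, H-shaped, about 106 x 100 x 12 mm; its centre, 6 mm above the table. Leave alone.
- spray_can_center (a point): The grey can: an upright loose grey can, 64 mm in diameter and 140 mm tall; its centre, 70 mm above the table. Leave alone.

How it is judged:
On the way, in this order (a step that is already met when the one before it is completed fails the run):
1. the lock knob is turned clockwise past its click while the latch is home and the tongue down (value of joint lock_knob above 0.8 rad and value of joint latch below 0.006 m and value of joint tongue below 0.03 rad), for 0.1 s.
2. the latch is pulled out against its spring with the fingers, the tongue still down (value of joint latch above 0.01 m and value of joint tongue below 0.06 rad and contact force between the fingers and tongue above 2 N), for 0.1 s.
3. the tongue is raised off the ball (value of joint tongue above 0.28 rad), for 0.1 s.
At the end, for the whole second after the job is handed in: The fingers hold the tongue (by its latch or otherwise, with more than 1 N) raised between 0.28 and 0.60 rad (coupler 7 to 14 cm above its seat), still (below 0.08 rad/s); the lock knob stays past its click (above 0.8 rad); wrench, cut plates and grey can are within 30 mm of their places (value of joint tongue between 0.28 and 0.6 rad and value of joint lock_knob above 0.8 rad and contact force between the fingers and tongue above 1 N and velocity of joint tongue between -0.08 and 0.08 rad/s and distance of each of wrench_grip, cut_plates_center, spray_can_center from where it was at the start of the episode below 0.03 m); the arm keeps its last pose, push and grip.
It fails at once if a bystander (wrench, cut plates, grey can) is moved by more than 30 mm (distance of any of wrench_grip, cut_plates_center, spray_can_center from where it was at the start of the episode above 0.03 m).
It also fails if it takes over 51 s, if anything falls off the work surface, if the arm or the gripper's body presses on something with over 40 N, if the wrist force passes 120 N, or if a joint passes its speed limit or range.

## Working session

There is one attempt and no reset: what is moved stays moved. The work goes in short steps, Python scripts to look and compute and a tool call to move; the robot and the scene stay as the last step left them, time stands still between calls to the robot, and variables do not carry over. Pictures are saved under pics/ and viewed, about 8 in all and at most 12, crops included, and the job is handed in when it is done.

Besides the shell and the picture viewer there is one more tool, called after "Emit:" by a JSON object that holds its "method" and its "body". move_arm: Moves the arm, as the interface text tells. Its arguments: {"type":"object","properties":{"deltas":{"type":"array","items":{"type":"object","properties":{"x":{"type":"number"},"y":{"type":"number"},"z":{"type":"number"},"wx":{"type":"number"},"wy":{"type":"number"},"wz":{"type":"number"},"hand":{"type":"number"}}}},"grip_force":{"type":"number"}},"required":["deltas"]}

```bash
mkdir -p pics; ls
python3 - <<'E'
from cell import monitor, viewer, robot
import cv2,numpy as np
print(monitor.observe())
ims=[]
for n in ("scene","top"):
    im=viewer.read_camera(n)[:,:,::-1]; cv2.imwrite(f"pics/{n}0.png",im)
    p=viewer.camera_params(n); print(n,p);
E
```

```text
pics
{'time': 0.0, 'qpos': array([ 1.14503374e+00,  3.42707307e-01,  1.52499903e+00, -3.05195529e-05,
        1.27541196e+00, -1.46014886e-01]), 'qvel': array([ 0.00052975,  0.00141173,  0.00086597,  0.00118294, -0.00028585,
        0.00072779]), 'joint_efforts': array([-2.75258590e-04, -4.31251502e+01, -2.44213110e+01,  7.17507675e-02,
        5.61498245e-02, -1.34313368e-04]), 'tool_pos': array([0.1447856 , 0.50421954, 0.22605925]), 'tool_rot': array([-3.14007901e+00, -1.93101187e-04,  2.86185371e+00]), 'contact_force': array([ 0.09953091, -0.60384992, -0.15913367]), 'torque': array([ 0.02414711,  0.06304788, -0.03658509]), 'opening': 0.0916607071564167}
scene {'camera_matrix': array([[415.7882265 ,   0.        , 261.04406342],
       [  0.        , 415.7882265 , 189.85312805],
       [  0.        ,   0.        ,   1.        ]]), 'R': array([[ 0.09333964,  0.99562103,  0.00514536],
       [ 0.78918869, -0.07083383, -0.61005227],
       [-0.6070164 ,  0.06100272, -0.79234447]]), 't': array([-0.07912032, -0.44069385,  1.47790681])}
top {'camera_matrix': array([[393.49187089,   0.        , 251.79560072],
       [  0.        , 393.49187089, 184.33938836],
       [  0.        ,   0.        ,   1.        ]]), 'R': array([[-0.04108172, -0.9991444 , -0.00477147],
       [-0.97080281,  0.04104506, -0.23634129],
       [ 0.23633492, -0.00507715, -0.97165839]]), 't': array([0.02878299, 0.64210543, 0.85167312])}
```

View pics/top0.png

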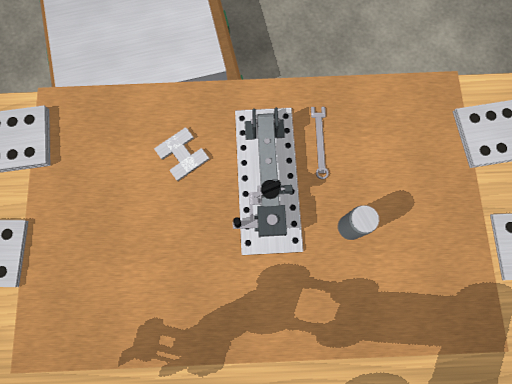

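View pics/scene0.png

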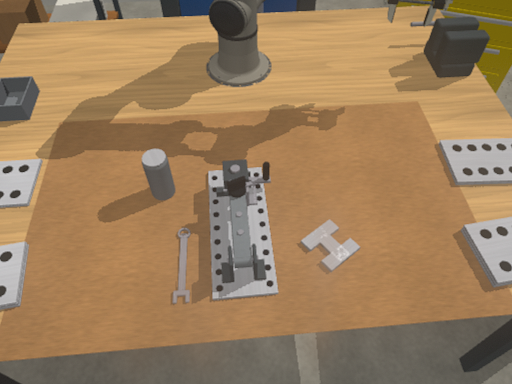

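The top view shows the rig's ball end near (272,219), hinge near (266,125), handle post at (237,222) and knob at (270,189). The wrench is to the right at (320,145), the can at (358,222) and the cut plates at (182,153). So rig x is roughly world +x and rig y roughly world +y.

```bash
cat > h.py <<'E'
from cell import monitor, viewer, robot
import cv2,numpy as np
def ray(p,uv,z):
    K,R,t=p["camera_matrix"],p["R"],p["t"]
    d=R.T@np.linalg.inv(K)@np.array([*uv,1.]); c=-R.T@t
    return c+d*(z-c[2])/d[2]
def proj(p,X):
    q=p["camera_matrix"]@(p["R"]@np.array(X)+p["t"]); return q[:2]/q[2]
E
python3 - <<'E'
from h import *
for n,box in (("top",(225,95,310,262)),("scene",(200,160,282,305))):
    im=cv2.imread(f"pics/{n}0.png"); p=viewer.camera_params(n)
    hsv=cv2.cvtColor(im,cv2.COLOR_BGR2HSV)
    m=((hsv[...,1]<45)&(hsv[...,2]>120)).astype(np.uint8)*255
    x0,y0,x1,y1=box; k=np.zeros_like(m); k[y0:y1,x0:x1]=m[y0:y1,x0:x1]
    k=cv2.morphologyEx(k,cv2.MORPH_OPEN,np.ones((3,3)))
    nn,l,s,_=cv2.connectedComponentsWithStats(k)
    k=(np.isin(l,[i for i in range(1,nn) if s[i,4]>150])).astype(np.uint8)
    pts=cv2.findNonZero(k)[:,0,:].astype(float)
    w=np.array([ray(p,q,0.01)[:2] for q in pts],np.float32)
    r=cv2.minAreaRect(w*1000); print(n,r); print(cv2.boxPoints(r))
    cv2.imwrite(f"pics/m_{n}.png",k*255)
p=viewer.camera_params("top")
for nm,uv,z in (("post",(237,222),.102),("knob",(270,189),.132),("coupler",(272,219),.088)): print(nm,ray(p,uv,z))
a=cv2.imread("pics/top0.png")[160:260,215:315]; b=cv2.imread("pics/scene0.png")[150:250,195:295]
cv2.imwrite("pics/c1.png",cv2.resize(np.hstack([a,b]),None,fx=4,fy=4,interpolation=cv2.INTER_CUBIC))
E
```

```text
top ((674.7032470703125, -38.345176696777344), (378.7962646484375, 150.26129150390625), 0.6297181248664856)
[[ 484.49078    34.699364]
 [ 486.14227  -115.55285 ]
 [ 864.9157   -111.38972 ]
 [ 863.2642     38.862495]]
scene ((676.9701538085938, -39.77887725830078), (381.3687438964844, 150.5950927734375), 0.5352723598480225)
[[ 485.59067    33.733982]
 [ 486.99753  -116.85453 ]
 [ 868.3496   -113.29173 ]
 [ 866.94275    37.296776]]
post [0.55121189 0.03887267 0.102     ]
knob [ 0.61709049 -0.03745377  0.132     ]
coupler [ 0.55679881 -0.0406532   0.088     ]
```

View pics/c1.png

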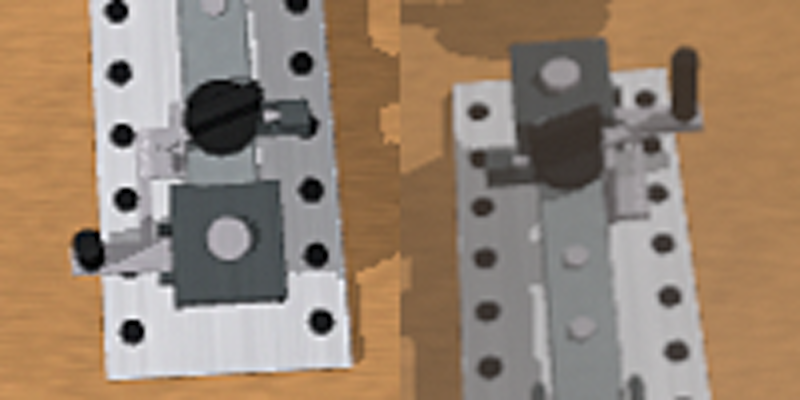

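The two views agree on the plate: 379 x 150 and 381 x 151 mm, both yawed about 0.6°. That puts the rig origin at about (0.556, -0.040). The post and knob rays land within 4 mm and 9 mm of where the geometry puts them. The crop shows the bar running from lower-left to upper-right, which matches 110°.

```bash
cat >> h.py <<'E'
from scipy.spatial.transform import Rotation as Ro
def delta(pos,rpy,s=None):
    "tool-frame shift and rotvec (deg) from the measured pose to a world pose"
    s=s or monitor.observe()
    R0=Ro.from_euler("xyz",s["tool_rot"]); R1=Ro.from_euler("xyz",rpy)
    print("t",s["time"],"d",np.round(R0.inv().apply(np.array(pos)-s["tool_pos"]),4),"w",np.round((R0.inv()*R1).as_rotvec(degrees=True),2))
E
python3 - <<'E'
from h import *
delta((.625,-.039,.20),(np.pi,0,np.radians(110.6)))
E
```

```text
t 0.1 d [-0.6115 -0.3895  0.0265] w [-8.000e-02  3.000e-02  5.337e+01]
```

Emit:
{"method": "move_arm", "body": {"deltas": [{"x": -0.306, "y": -0.195, "z": 0.01, "wz": 26}, {"x": -0.612, "y": -0.39, "z": 0.026, "wz": 53.4}, {"x": -0.612, "y": -0.39, "z": 0.026, "wz": 53.4}, {"x": -0.612, "y": -0.39, "z": 0.026, "wz": 53.4}, {"x": -0.612, "y": -0.39, "z": 0.026, "wz": 53.4}, {"x": -0.612, "y": -0.39, "z": 0.026, "wz": 53.4}, {"x": -0.612, "y": -0.39, "z": 0.026, "wz": 53.4}, {"x": -0.612, "y": -0.39, "z": 0.026, "wz": 53.4}]}}

```text
schema error: expected keys x, y, z, wx, wy, wz, hand
```

Emit:
{"method": "move_arm", "body": {"deltas": [{"x": -0.306, "y": -0.195, "z": 0.01, "wx": 0, "wy": 0, "wz": 26, "hand": 1}, {"x": -0.612, "y": -0.39, "z": 0.026, "wx": 0, "wy": 0, "wz": 53.4, "hand": 1}, {"x": -0.612, "y": -0.39, "z": 0.026, "wx": 0, "wy": 0, "wz": 53.4, "hand": 1}, {"x": -0.612, "y": -0.39, "z": 0.026, "wx": 0, "wy": 0, "wz": 53.4, "hand": 1}, {"x": -0.612, "y": -0.39, "z": 0.026, "wx": 0, "wy": 0, "wz": 53.4, "hand": 1}, {"x": -0.612, "y": -0.39, "z": 0.026, "wx": 0, "wy": 0, "wz": 53.4, "hand": 1}, {"x": -0.612, "y": -0.39, "z": 0.026, "wx": 0, "wy": 0, "wz": 53.4, "hand": 1}, {"x": -0.612, "y": -0.39, "z": 0.026, "wx": 0, "wy": 0, "wz": 53.4, "hand": 1}]}}

```text
time: 1.1
tool_pos: [0.4768, 0.1283, 0.2088]
tool_rot: [-3.141, -0.0, 1.93]
contact_force: [-1.2, 1.1, 0.3]
opening: 0.0914
```

Run:
```python
from h import *
delta((.625,-.039,.20),(np.pi,0,np.radians(110.6)))
```

```text
t 1.1 d [-0.2087  0.08    0.0087] w [-0.01 -0.02 -0.05]
```

Emit:
{"method": "move_arm", "body": {"deltas": [{"x": -0.209, "y": 0.08, "z": 0.009, "wx": 0, "wy": 0, "wz": 0, "hand": 1}, {"x": -0.209, "y": 0.08, "z": 0.009, "wx": 0, "wy": 0, "wz": 0, "hand": 1}, {"x": -0.209, "y": 0.08, "z": 0.009, "wx": 0, "wy": 0, "wz": 0, "hand": 1}, {"x": -0.209, "y": 0.08, "z": 0.009, "wx": 0, "wy": 0, "wz": 0, "hand": 1}, {"x": -0.209, "y": 0.08, "z": 0.009, "wx": 0, "wy": 0, "wz": 0, "hand": 1}, {"x": -0.209, "y": 0.08, "z": 0.009, "wx": 0, "wy": 0, "wz": 0, "hand": 1}, {"x": -0.209, "y": 0.08, "z": 0.009, "wx": 0, "wy": 0, "wz": 0, "hand": 1}]}}

```text
time: 1.98
tool_pos: [0.6235, -0.0362, 0.2002]
tool_rot: [-3.142, -0.0, 1.931]
contact_force: [0.1, 0.3, 0.7]
opening: 0.0914
```

Run:
```python
from h import *
delta((.625,-.039,.20),(np.pi,0,np.radians(110.6)))
p=viewer.camera_params("wrist"); im=viewer.read_camera("wrist")[:,:,::-1]
cv2.imwrite("pics/w1.png",im)
Rz=Ro.from_euler("z",.0098)
o=np.array([.5555,-.0403,0])
for n,q in (("knob",(.07,0,.132)),("barend",(.07+.023*np.cos(1.92),.023*np.sin(1.92),.132)),("post",(0,.08,.102)),("coup",(0,0,.088))): 
    X=o+Rz.apply(q); print(n,X,proj(p,X))
import pickle; pickle.dump(p,open("w1.pkl","wb"))
```

```text
t 1.975 d [-0.0031  0.0004  0.0002] w [-0.   -0.02  0.05]
knob [ 0.62549664 -0.03961401  0.132     ] [257.42109307 208.00314246]
barend [ 0.61741578 -0.01808032  0.132     ] [257.56225003 177.87713823]
post [0.55471601 0.03969616 0.102     ] [207.48077342  72.12306377]
coup [ 0.5555 -0.0403  0.088 ] [181.224846   166.42035715]
```

View pics/w1.png

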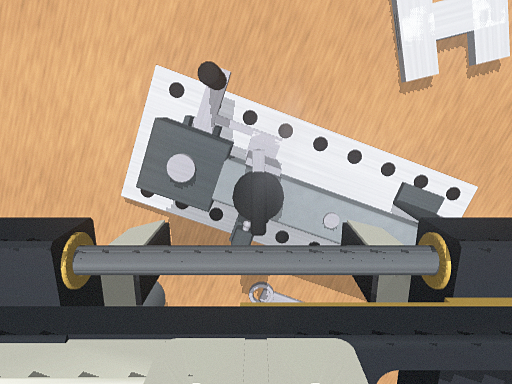

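The wrist view confirms the estimate. The post is at (211,73) against a predicted (207,72), and the coupler rivet is at (181,169) against (181,166). The knob bar is upright in the image at x≈258, so it lines up with the fingers.

Emit:
{"method": "move_arm", "body": {"deltas": [{"x": -0.003, "y": 0, "z": 0.03, "wx": 0, "wy": 0, "wz": 0, "hand": 0.6}, {"x": -0.003, "y": 0, "z": 0.06, "wx": 0, "wy": 0, "wz": 0, "hand": 0.6}, {"x": -0.003, "y": 0, "z": 0.08, "wx": 0, "wy": 0, "wz": 0, "hand": 0.6}, {"x": -0.003, "y": 0, "z": 0.092, "wx": 0, "wy": 0, "wz": 0, "hand": 0.6}, {"x": -0.003, "y": 0, "z": 0.092, "wx": 0, "wy": 0, "wz": 0, "hand": 0.6}, {"x": -0.003, "y": 0, "z": 0.092, "wx": 0, "wy": 0, "wz": 0, "hand": 0.6}]}}

```text
time: 2.78
tool_pos: [0.6258, -0.0401, 0.1091]
tool_rot: [3.14, 0.001, 1.93]
contact_force: [0.0, 0.6, 0.0]
opening: 0.0548
```

Emit:
{"method": "move_arm", "body": {"deltas": [{"x": 0, "y": 0, "z": 0, "wx": 0, "wy": 0, "wz": 0, "hand": 0}, {"x": 0, "y": 0, "z": 0, "wx": 0, "wy": 0, "wz": 0, "hand": 0}, {"x": 0, "y": 0, "z": 0, "wx": 0, "wy": 0, "wz": 0, "hand": 0}, {"x": 0, "y": 0, "z": 0, "wx": 0, "wy": 0, "wz": 0, "hand": 0}, {"x": 0, "y": 0, "z": 0, "wx": 0, "wy": 0, "wz": 0, "hand": 0}, {"x": 0, "y": 0, "z": 0, "wx": 0, "wy": 0, "wz": 0, "hand": 0}], "grip_force": 20}}

```text
time: 3.52
tool_pos: [0.6268, -0.0397, 0.1082]
tool_rot: [3.138, 0.001, 1.93]
contact_force: [6.3, 2.6, -2.9]
opening: 0.012
```

Emit:
{"method": "move_arm", "body": {"deltas": [{"x": 0, "y": 0.0015, "z": 0, "wx": 0, "wy": 0, "wz": 0, "hand": 0}, {"x": 0, "y": 0.0015, "z": 0, "wx": 0, "wy": 0, "wz": 0, "hand": 0}, {"x": 0, "y": 0.0015, "z": 0, "wx": 0, "wy": 0, "wz": 6, "hand": 0}, {"x": 0, "y": 0.0015, "z": 0, "wx": 0, "wy": 0, "wz": 12, "hand": 0}, {"x": 0, "y": 0.0015, "z": 0, "wx": 0, "wy": 0, "wz": 18, "hand": 0}, {"x": 0, "y": 0.0015, "z": 0, "wx": 0, "wy": 0, "wz": 24, "hand": 0}], "grip_force": 50}}

```text
time: 4.28
tool_pos: [0.6266, -0.0397, 0.1081]
tool_rot: [3.141, -0.0, 1.508]
contact_force: [2.0, 0.7, 0.9]
opening: 0.0119
```

Forces are low, so I'll carry on through the detent.

Emit:
{"method": "move_arm", "body": {"deltas": [{"x": 0, "y": 0, "z": 0, "wx": 0, "wy": 0, "wz": 6, "hand": 0}, {"x": 0, "y": 0, "z": 0, "wx": 0, "wy": 0, "wz": 12, "hand": 0}, {"x": 0, "y": 0, "z": 0, "wx": 0, "wy": 0, "wz": 18, "hand": 0}, {"x": 0, "y": 0, "z": 0, "wx": 0, "wy": 0, "wz": 25, "hand": 0}, {"x": 0, "y": 0, "z": 0, "wx": 0, "wy": 0, "wz": 32, "hand": 0}, {"x": 0, "y": 0, "z": 0, "wx": 0, "wy": 0, "wz": 38, "hand": 0}, {"x": 0, "y": 0, "z": 0, "wx": 0, "wy": 0, "wz": 40, "hand": 0}, {"x": 0, "y": 0, "z": 0, "wx": 0, "wy": 0, "wz": 40, "hand": 0}]}}

```text
time: 5.28
tool_pos: [0.6261, -0.0395, 0.1081]
tool_rot: [-3.14, 0.0, 0.814]
contact_force: [-2.5, 1.8, 3.9]
opening: 0.012
```

Run:
```python
from h import *
s=monitor.observe(); print({k:np.round(s[k],3) for k in("tool_pos","tool_rot","contact_force","torque","opening","qpos")})
```

```text
{'tool_pos': array([ 0.626, -0.039,  0.108]), 'tool_rot': array([-3.14 ,  0.   ,  0.814]), 'contact_force': array([-2.514,  1.811,  3.899]), 'torque': array([0.271, 0.653, 0.012]), 'opening': np.float64(0.012), 'qpos': array([-0.185,  0.634,  1.379,  0.   ,  1.13 ,  0.571])}
```

The turn is 1.116 rad and the opening still equals the bar width. Release and rise.

Emit:
{"method": "move_arm", "body": {"deltas": [{"x": 0, "y": 0, "z": 0, "wx": 0, "wy": 0, "wz": 0, "hand": 0.5}, {"x": 0, "y": 0, "z": 0, "wx": 0, "wy": 0, "wz": 0, "hand": 0.5}, {"x": 0, "y": 0, "z": 0, "wx": 0, "wy": 0, "wz": 0, "hand": 0.5}, {"x": 0, "y": 0, "z": -0.03, "wx": 0, "wy": 0, "wz": 0, "hand": 0.5}, {"x": 0, "y": 0, "z": -0.08, "wx": 0, "wy": 0, "wz": 0, "hand": 0.5}, {"x": 0, "y": 0, "z": -0.08, "wx": 0, "wy": 0, "wz": 0, "hand": 0.5}, {"x": 0, "y": 0, "z": -0.08, "wx": 0, "wy": 0, "wz": 0, "hand": 0.5}], "grip_force": 40}}

```text
time: 6.15
tool_pos: [0.6263, -0.0397, 0.1875]
tool_rot: [-3.141, 0.0, 0.813]
contact_force: [-0.8, -0.2, -1.0]
opening: 0.0456
```

Run:
```python
from h import *
delta((.554,.040,.19),(np.pi,0,.01))
```

```text
t 6.15 d [ 0.0082 -0.1073 -0.0024] w [-2.0e-02  2.0e-02  4.6e+01]
```

Emit:
{"method": "move_arm", "body": {"deltas": [{"x": 0.004, "y": -0.05, "z": -0.002, "wx": 0, "wy": 0, "wz": 10, "hand": 0.5}, {"x": 0.008, "y": -0.107, "z": -0.002, "wx": 0, "wy": 0, "wz": 20, "hand": 0.5}, {"x": 0.008, "y": -0.107, "z": -0.002, "wx": 0, "wy": 0, "wz": 30, "hand": 0.5}, {"x": 0.008, "y": -0.107, "z": -0.002, "wx": 0, "wy": 0, "wz": 40, "hand": 0.5}, {"x": 0.008, "y": -0.107, "z": -0.002, "wx": 0, "wy": 0, "wz": 46, "hand": 0.5}, {"x": 0.008, "y": -0.107, "z": -0.002, "wx": 0, "wy": 0, "wz": 46, "hand": 0.5}, {"x": 0.008, "y": -0.107, "z": -0.002, "wx": 0, "wy": 0, "wz": 46, "hand": 0.5}, {"x": 0.008, "y": -0.107, "z": -0.002, "wx": 0, "wy": 0, "wz": 46, "hand": 0.5}]}}

```text
time: 7.15
tool_pos: [0.5543, 0.0396, 0.1896]
tool_rot: [-3.141, 0.001, 0.011]
contact_force: [0.6, -0.1, 0.6]
opening: 0.0456
```

Run:
```python
from h import *
delta((.554,.040,.19),(np.pi,0,.01))
p=viewer.camera_params("wrist"); im=viewer.read_camera("wrist")[:,:,::-1]
cv2.imwrite("pics/w2.png",im)
import pickle; pickle.dump(p,open("w2.pkl","wb"))
for X in ((.6263,-.0395,.132),(.5547,.0397,.102)): print(proj(p,X))
```

```text
t 7.15 d [-0.0003 -0.0004 -0.0004] w [-0.01  0.04  0.06]
[375.78362154 103.27437755]
[254.22043821 195.5382444 ]
```

View pics/w2.png

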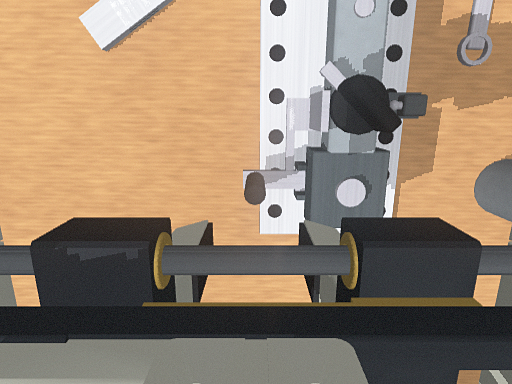

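Run:
```python
from h import *
import pickle; p=pickle.load(open("w2.pkl","rb"))
for z in (.102,.078,.042): print(z,proj(p,(.5547,.0397,z)))
print(-p["R"].T@p["t"]); 
for uv in ((255,196),(255,189),(255,183)): print(uv,ray(p,uv,.102))
a=cv2.imread("pics/w2.png")[150:230,215:315]
cv2.imwrite("pics/c2.png",cv2.resize(a,None,fx=5,fy=5,interpolation=cv2.INTER_CUBIC))
```

```text
0.102 [254.22043821 195.5382444 ]
0.078 [254.31264801 188.59548181]
0.042 [254.42515437 180.12452929]
[0.61914664 0.03962338 0.34723408]
(255, 196) [0.55432354 0.039068   0.102     ]
(255, 189) [0.56011886 0.03913908 0.102     ]
(255, 183) [0.56503475 0.03919937 0.102     ]
```

View pics/c2.png

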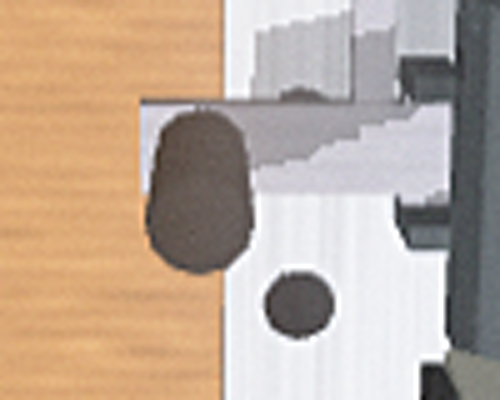

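The post's top centre is at (255,194), which puts it at about (0.5555, 0.039), as predicted. The knob bar is visibly turned. Descend on the post.

Emit:
{"method": "move_arm", "body": {"deltas": [{"x": 0.001, "y": 0, "z": 0.04, "wx": 0, "wy": 0, "wz": 0, "hand": 0.5}, {"x": 0.001, "y": 0, "z": 0.08, "wx": 0, "wy": 0, "wz": 0, "hand": 0.5}, {"x": 0.001, "y": 0, "z": 0.105, "wx": 0, "wy": 0, "wz": 0, "hand": 0.5}, {"x": 0.001, "y": 0, "z": 0.121, "wx": 0, "wy": 0, "wz": 0, "hand": 0.5}, {"x": 0.001, "y": 0, "z": 0.121, "wx": 0, "wy": 0, "wz": 0, "hand": 0.5}, {"x": 0.001, "y": 0, "z": 0.121, "wx": 0, "wy": 0, "wz": 0, "hand": 0.5}]}}

```text
time: 7.95
tool_pos: [0.5562, 0.0397, 0.07]
tool_rot: [3.142, -0.002, 0.01]
contact_force: [-0.1, 0.2, -0.0]
opening: 0.046
```

Emit:
{"method": "move_arm", "body": {"deltas": [{"x": 0, "y": 0, "z": 0, "wx": 0, "wy": 0, "wz": 0, "hand": 0}, {"x": 0, "y": 0, "z": 0, "wx": 0, "wy": 0, "wz": 0, "hand": 0}, {"x": 0, "y": 0, "z": 0, "wx": 0, "wy": 0, "wz": 0, "hand": 0}, {"x": 0, "y": 0, "z": 0, "wx": 0, "wy": 0, "wz": 0, "hand": 0}, {"x": 0, "y": 0, "z": 0, "wx": 0, "wy": 0, "wz": 0, "hand": 0}, {"x": 0, "y": 0, "z": 0, "wx": 0, "wy": 0, "wz": 0, "hand": 0}], "grip_force": 40}}

```text
time: 8.7
tool_pos: [0.5555, 0.0404, 0.0693]
tool_rot: [-3.141, -0.0, 0.01]
contact_force: [-0.2, 5.5, 2.4]
opening: 0.0173
```

Emit:
{"method": "move_arm", "body": {"deltas": [{"x": 0, "y": -0.004, "z": 0, "wx": 0, "wy": 0, "wz": 0, "hand": 0}, {"x": 0, "y": -0.009, "z": 0, "wx": 0, "wy": 0, "wz": 0, "hand": 0}, {"x": 0, "y": -0.014, "z": 0, "wx": 0, "wy": 0, "wz": 0, "hand": 0}, {"x": 0, "y": -0.019, "z": 0, "wx": 0, "wy": 0, "wz": 0, "hand": 0}, {"x": 0, "y": -0.019, "z": 0, "wx": 0, "wy": 0, "wz": 0, "hand": 0}, {"x": 0, "y": -0.019, "z": 0, "wx": 0, "wy": 0, "wz": 0, "hand": 0}, {"x": 0, "y": -0.019, "z": 0, "wx": 0, "wy": 0, "wz": 0, "hand": 0}]}}

```text
time: 9.57
tool_pos: [0.5554, 0.0563, 0.0693]
tool_rot: [3.138, -0.0, 0.01]
contact_force: [-1.8, -10.9, 4.2]
opening: 0.017
```

The latch is out about 16 mm at 10.9 N, and the spring law predicts 10.5 N. Lift along the hinge arc.

Emit:
{"method": "move_arm", "body": {"deltas": [{"x": 0.0003, "y": -0.001, "z": -0.0125, "wx": 0, "wy": -2.9, "wz": 0, "hand": 0}, {"x": 0.0012, "y": -0.001, "z": -0.025, "wx": 0, "wy": -5.7, "wz": 0, "hand": 0}, {"x": 0.0028, "y": -0.001, "z": -0.0374, "wx": 0, "wy": -8.6, "wz": 0, "hand": 0}, {"x": 0.005, "y": -0.001, "z": -0.0497, "wx": 0, "wy": -11.5, "wz": 0, "hand": 0}, {"x": 0.005, "y": -0.001, "z": -0.0497, "wx": 0, "wy": -11.5, "wz": 0, "hand": 0}]}}

```text
time: 10.2
tool_pos: [0.5598, 0.0568, 0.118]
tool_rot: [3.137, 0.204, 0.008]
contact_force: [-1.5, -10.8, -4.3]
opening: 0.017
```

Emit:
{"method": "move_arm", "body": {"deltas": [{"x": 0.0003, "y": 0, "z": -0.0125, "wx": 0, "wy": -2.9, "wz": 0, "hand": 0}, {"x": 0.0012, "y": 0, "z": -0.025, "wx": 0, "wy": -5.7, "wz": 0, "hand": 0}, {"x": 0.0028, "y": 0, "z": -0.0374, "wx": 0, "wy": -8.6, "wz": 0, "hand": 0}, {"x": 0.005, "y": 0, "z": -0.0497, "wx": 0, "wy": -11.5, "wz": 0, "hand": 0}, {"x": 0.005, "y": 0, "z": -0.0497, "wx": 0, "wy": -11.5, "wz": 0, "hand": 0}, {"x": 0.005, "y": 0, "z": -0.0497, "wx": 0, "wy": -11.5, "wz": 0, "hand": 0}, {"x": 0.005, "y": 0, "z": -0.0497, "wx": 0, "wy": -11.5, "wz": 0, "hand": 0}, {"x": 0.005, "y": 0, "z": -0.0497, "wx": 0, "wy": -11.5, "wz": 0, "hand": 0}]}}

```text
time: 11.2
tool_pos: [0.574, 0.0568, 0.1654]
tool_rot: [3.136, 0.405, 0.006]
contact_force: [-3.7, -10.5, -2.7]
opening: 0.017
```

Run:
```python
from h import *
a=viewer.read_camera("scene")[:,:,::-1][130:310,130:370]; b=viewer.read_camera("top")[:,:,::-1][90:270,140:380]
cv2.imwrite("pics/end.png",cv2.resize(np.hstack([a,b]),(800,300)))
s=monitor.observe(); print({k:np.round(s[k],3) for k in("time","tool_pos","tool_rot","contact_force","opening","qvel")})
```

```text
{'time': np.float64(11.3), 'tool_pos': array([0.574, 0.057, 0.165]), 'tool_rot': array([3.136, 0.405, 0.006]), 'contact_force': array([ -4.463, -10.761,  -1.814]), 'opening': np.float64(0.017), 'qvel': array([ 0.   ,  0.002,  0.   , -0.001,  0.001, -0.001])}
```

View pics/end.png

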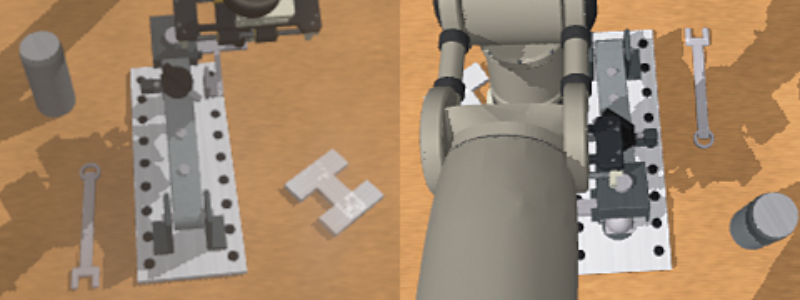

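The tongue is up with the ball visible beneath it, the arm is still, and the wrench, plates and can are untouched.

```bash
python3 -c "
from cell import robot,monitor
print(robot.hand_in()); s=monitor.observe(); print(s['time'],s['tool_pos'],s['contact_force'],s['opening'])"
```

```text
the job is handed in; nothing more can be done
None
the job is handed in; nothing more can be done
```

I turned the lock knob about 1.12 rad clockwise, pulled the latch out and lifted the tongue to about 0.4 rad, roughly 10 cm at the coupler. I handed the job in at 11.3 s, with the gripper still holding the tongue by the latch post. The hand-in gives no verdict, so I can't confirm the result.

Last checks before hand-in:
- **Latch:** it was pulled out about 16 mm. The side force was 10.8 N, close to the 10.5 N I expected from the spring.
- **Grip and stillness:** the grip on the post was closed to 17 mm and the joint speeds were about zero.
- **Raised coupler:** the top camera showed the ball exposed below it.
- **Wrench, plates and can:** by eye in the last pictures, the wrench and grey can look unmoved. So do the cut plates, though the arm partly hid them in the top view. I did not measure any of the three.
- **Lifting force:** the upward force I read fell from 4.3 N to 1.8 N during the lift, while the x force grew to 4.5 N. Part of the load is therefore along the tongue; I saw no slipping.
- **Knob angle:** this comes from how far the gripper turned while holding the bar. A later wrist picture showed the bar clearly turned.

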